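# Seat a round press mould in its three-point jig

## Robot

A 6-joint arm with a two-finger parallel gripper is mounted at the origin on a cart in front of the work surface, level with it; the furniture and walls round the work are solid. World frame = base frame: x ahead of the robot, y to its left, z up, the work surface at z = 0. Lengths are in m, angles in rad, forces in N, time in s.
With the tool pointing down it reaches from about 0.3 to 0.825 m from the base axis. Payload 5.4 kg.
Tool frame: the origin (TCP) lies at the very end of the fingers, on their centre line; the grasp point (between the pads) lies 19 mm behind it; z points along the fingers, y is the line along which they close (so a half turn about z gives the same grasp; the last joint's range is limited). The gripper opens to 92 mm and grips with 3 to 60 N. Pads are 20 mm wide; open, the fingers measure 128 mm over their backs; the gripper's body (75 mm by 189 mm) begins 69 mm behind the grasp point.
Start: joints at [1.004, 0.158, 1.597, -0, 1.386, -0.21], TCP at [0.201, 0.539, 0.18] pointing down, gripper open.
Joint ranges: [-2.91, 2.91], [-0.94, 2.29], [0.18, 2.7], [-1.29, 4.43], [0.17, 2.64], [-3, 3]. Speed limits (rad/s): [2.57, 2.57, 3.14, 3.14, 3.14, 3.14].

## Interface

Orientations are given as [roll, pitch, yaw] about the fixed x, y, z axes, in that order (R = Rz(yaw) Ry(pitch) Rx(roll)).
In Python, from plant import observe, get_image, camera_model, finish_job gives the robot as it stands.
- The arm moves only by the shell command python3 -m creep 'ROWS' [OPENING]. ROWS is JSON, a list of rows, each an object with "linear": the shift along the tool's x, y, z in mm, a list of three; "twist": the turn about the tool's z in degrees. A call has 1 to 5 rows; each row is the pose to reach, as a shift and turn from the pose commanded when the call began, along the tool's axes at that moment; what a row does not reach only later rows make up. A row lasts 1/8 s, in which the tool goes at most 62.5 mm and 10.7 degrees, less where a joint would pass 70% of its speed; a pose out of reach is approached as far as the arm can. A call with a gripper value outside its range is refused whole. OPENING is the gripper command: -1 is fully open, 1 is shut, values between are in proportion, set as the call begins (- or left out, the last holds). The fingers move at their own pace and stop on an object; the grip force is fixed at half the most. Time passes only in rows, so rows that repeat a pose let the fingers close. It gives the time, the measured TCP pose, the force, the opening and the grip force at its end, in the units of the state.
- observe(): the state, without advancing time (a new reading comes with each control period).
- get_image(name): name is "side" or "top" or "wrist"; returns (picture, depth): 480x640x3 uint8, blue, green, red; 480x640 float32, m along the optical axis (not along the pixel's ray), 0 where there is no reading.
- camera_model(name): a dict with "vfov" (degrees; the focal length in pixels is half the picture's height over the tangent of half this angle, whatever the lens; pixels are square), "cx", "cy" (the principal point, pixels), "rvec" (rotation vector, rad) and "tvec" (3), from world to camera coordinates, as OpenCV has them; the wrist camera has in their place "mount" (4x4, takes a point from camera to tool coordinates, whose origin is the TCP and whose axes are the flange's). Camera axes: x right, y down, z forward; pixel columns grow to the right and rows downward; lengths in m; the calibration is good to about 2 mm. A picture is of the moment at which its call begins: read the wrist's pose just before it. camera_model takes no time and is no camera call.
- finish_job(): hands the job in; it is judged then, once.
The state is a dict: "time": time; "joint_positions": joint angles; "qvel": joint speeds; "joint_efforts": joint torques, N m; "ee_pos": TCP position; "ee_rot": TCP orientation; "contact_force": force on the tool from outside, world axes, zero at the start; "moment": the same for the moment, N m; "finger_gap": finger opening in m; "grasp_force": force on a finger pad.
Only numpy, scipy, OpenCV 4.12 (cv2) and the standard library are available. Lean on these libraries where they do the work, as an engineer would, in place of code of your own. Each camera call takes 0.05 s, during which the arm holds its last target. There are 200 camera calls.

## Task

Get the round press mould located in its three-point jig: first take the jar out of the jig and stand it upright on the round bat at the left. Then, without lifting or tipping it, slide the mould over the table into the jig until it bears on both fixed pins, and swing the stop arm in until its roller touches the mould too. Leave the cup and the timer standing where they are.

Things in the scene. Friction and masses are not known exactly. Their poses are not given: they have to be found in the camera images.
- mould: Round fired-clay press mould: terracotta disc 110 mm across, 40 mm high, shallow dish in its top, smooth side, about 0.45 kg, loose, flat on the table (z = 0); too wide to grasp across, push its side. Origin: centre of its underside. Mould, cup and timer start in any order in three places, 0.15 m or more apart: in front of the jig's mouth, to its left and to its right.
- jig: Low wooden jig fixed to the table, open towards the robot. Origin: on the table, exactly where the centre of the mould's underside must end; x points into the jig (direction of entry), y to the left, z up. The mould slides on the bare table. Wooden base, 12 mm high, beyond the pins: x 0.07 to 0.116, y -0.10 to 0.10 m; a low strip 36 mm wide runs from its right end to the pivot.
- pin_left (a point): Left fixed pin of smooth polished steel, upright, 24 mm diameter, 40 mm high; point on its axis at its top, at (0.043, 0.051) m in the jig's frame. It touches the side of the seated mould.
- pin_right (a point): Right fixed steel pin, like the left one, at (0.043, -0.051) m in the jig's frame.
- stop_arm (a joint): Angle of the swing stop about its upright pivot, rad: 0 = its roller just touches the seated mould, positive = open (counter-clockwise from above), range -0.15 to 2.1. From the pivot the bar points 2.007 rad + this value from the jig's x axis. It stays where left (0.25 N m friction). Bar 16 mm wide, z 15 to 29 mm. It may start across the mouth of the jig; from 1.3 up the mouth is clear.
- stop_pivot (a point): Pivot axis of the stop arm (boss 36 mm diameter, 32 mm high) at the right of the jig, at (-0.016, -0.123) m in the jig's frame; this point is at z = 22 mm.
- stop_handle (a point): Point at z = 70 mm on the axis of the stop arm's upright round wooden handle, 20 mm diameter, 105 mm from the pivot; it can be gripped from z = 54 to 90 mm, from above, or pushed, and turns freely enough in the grip. Under it, on the same axis, is the roller: 24 mm diameter, z 6 to 36 mm.
- jar: Small closed plastic jar with a dark ribbed lid, 51 mm diameter, 60 mm high, 0.1 kg, standing loose in the mouth of the jig. Origin: centre of its underside. Grasp it across from above.
- bat: Round flat wooden-grey bat, 222 mm across, top at z = 11 mm, lying fixed on the table at the left. Origin: centre of its underside.
- cup: Small biscuit-fired cup with a painted band, 67 mm diameter at the rim, 61 mm high, loose, upright; a bystander to be left alone. Origin: centre of its underside.
- timer: Wind-up kitchen timer, 63 mm diameter, 43 mm high, loose; a bystander to be left alone. Origin: centre of its underside.
Things that resemble listed ones, but are neither listed nor needed, are in the scene too. What is meant by the mould is not white, and is the larger of those in its own colour.

How it is judged:
On the way, in this order (a step that is already met when the one before it is completed fails the run):
1. the jar stands on the bat (horizontal distance between jar and bat below 0.1 m and height (world z) of jar between 0.006 and 0.018 m and angle between jar's own z axis and vertical below 0.1 rad and linear speed of jar below 0.03 m/s), for 0.2 s.
2. the mould is pushed up to both fixed pins (centre within 5 mm of the seated place) (horizontal distance between mould and jig below 0.005 m), for 0.2 s.
At the end, for the whole second after the job is handed in: The mould lies flat and still with its centre within 3 mm of the jig's seated place, the stop arm is within 0.035 rad of 0 (roller on the mould), the jar stands upright and released on the bat (its centre within 100 mm of the bat's), and the cup and timer stand within 25 mm of where they were (all of step 1 and horizontal distance between mould and jig below 0.003 m and height (world z) of mould below 0.004 m and linear speed of mould below 0.01 m/s and value of joint stop_arm between -0.035 and 0.035 rad and distance of each of cup, timer from where it was at the start of the episode below 0.025 m and angle between each of cup, timer's own z axis and vertical below 0.15 rad); the robot touches nothing.
It fails at once if the mould is lifted more than 8 mm or tipped more than 0.15 rad (height (world z) of mould above 0.008 m or angle between mould's own z axis and vertical above 0.15 rad).
It fails at once if the cup or the timer is shifted more than 25 mm or tipped (not (distance of cup from where it was at the start of the episode below 0.025 m) or not (distance of timer from where it was at the start of the episode below 0.025 m) or not (angle between cup's own z axis and vertical below 0.15 rad) or not (angle between timer's own z axis and vertical below 0.15 rad)).
It also fails if it takes over 72 s, if anything falls off the work surface, if the arm or the gripper's body presses on something with over 40 N, if the wrist force passes 120 N, or if a joint passes its speed limit or range.

## Working session

There is one attempt and no reset: what is moved stays moved. The work goes in short steps, Python scripts to look and compute and a shell command to move; the robot and the scene stay as the last step left them, time stands still between calls to the robot, and variables do not carry over. Pictures are saved under pics/ and viewed, at most 10 in all, crops included, and the job is handed in when it is done.

```bash
mkdir -p pics
cat > h.py <<'E'
import numpy as np, cv2
from plant import observe, get_image, camera_model
from scipy.spatial.transform import Rotation as R
def cam(n):
    m=camera_model(n); f=240/np.tan(np.radians(m['vfov'])/2)
    if 'mount' in m:
        s=observe(); T=np.eye(4); T[:3,:3]=R.from_euler('xyz',s['ee_rot']).as_matrix(); T[:3,3]=s['ee_pos']
        T=T@np.array(m['mount']); Rw,o=T[:3,:3],T[:3,3]
    else:
        Rc=cv2.Rodrigues(np.array(m['rvec'],float))[0]; Rw=Rc.T; o=-Rc.T@np.array(m['tvec'],float).ravel()
    return f,m['cx'],m['cy'],Rw,o,m
def ray(c,u,v,z):
    f,cx,cy,Rw,o,_=c; d=Rw@np.array([(u-cx)/f,(v-cy)/f,1]); return o+d*(z-o[2])/d[2]
def cloud(c,depth):
    f,cx,cy,Rw,o,_=c; v,u=np.mgrid[:480,:640]
    return (np.stack([(u-cx)/f*depth,(v-cy)/f*depth,depth],-1)@Rw.T)+o
E
python3 - <<'E'
from h import *
for n in ('top','side'):
    c=cam(n); im,d=get_image(n); cv2.imwrite(f'pics/{n}0.png',im); np.save(f'{n}0.npy',d); print(n,c[5].keys(),c[4],c[0],c[5].get('dist'))
print(observe())
E
```

```text
top dict_keys(['vfov', 'cx', 'cy', 'rvec', 'tvec']) [ 3.91584067e-01 -2.39026875e-04  1.37400089e+00] 555.2112259877273 None
side dict_keys(['vfov', 'cx', 'cy', 'rvec', 'tvec']) [ 0.46370783 -0.85449844  0.73596786] 537.7577998351023 None
{'time': 0.1, 'joint_positions': array([ 1.00391712e+00,  1.58956197e-01,  1.59807462e+00, -7.54341940e-06,
        1.38620348e+00, -2.10091333e-01]), 'qvel': array([-0.00040776, -0.00216467, -0.00373663, -0.00029828, -0.00090266,
       -0.00027979]), 'joint_efforts': array([ 1.17618685e-03, -3.86505139e+01, -3.22959173e+01,  7.04990560e-02,
        3.39625566e-02, -4.54177939e-05]), 'ee_pos': array([0.20051174, 0.53825726, 0.17885005]), 'ee_rot': array([-3.13998556e+00, -3.35113797e-04,  2.78480590e+00]), 'contact_force': array([ 0.87517963,  0.25145137, -1.09873602]), 'moment': array([ 7.26148189e-05, -3.21270841e-02,  2.01112755e-02]), 'grasp_force': 0.0, 'finger_gap': 0.09180519450161502}
```

View pics/top0.png

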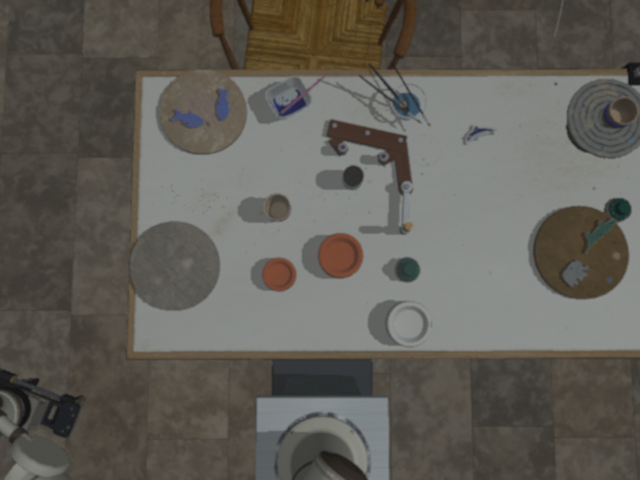

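View pics/side0.png

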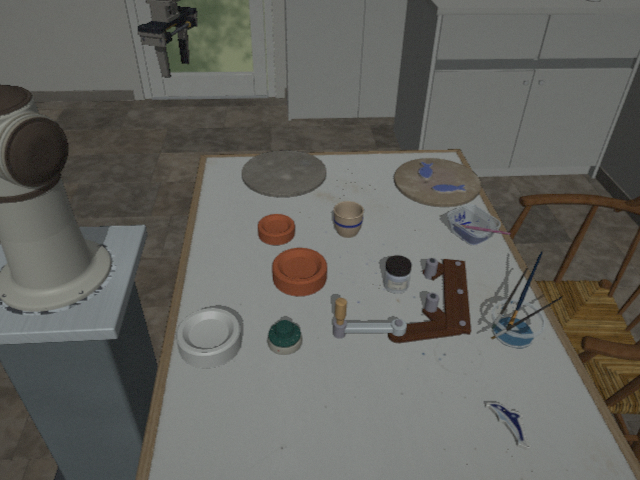

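The top view shows two terracotta rings, at (341,256) and (279,274). The larger, at (341,256), is the mould; the white one at (408,323) is excluded by colour. There are three round boards: grey at (175,266), tan with fish at (202,112) and brown at (580,252). The grey one at the left fits the bat. The dark-lidded jar is at (353,177), the cup at (277,207), the timer at (407,270), the jig pins at about (343,148) and (384,157), the pivot at (406,186) and the handle at (406,227).

Run:
```python
from h import *
im=cv2.imread('pics/top0.png'); d=np.load('top0.npy'); c=cam('top'); P=cloud(c,d); z=P[...,2]
hsv=cv2.cvtColor(im,cv2.COLOR_BGR2HSV)
def circ(name,m,zt):
    cs=cv2.findContours(m.astype(np.uint8)*255,cv2.RETR_EXTERNAL,cv2.CHAIN_APPROX_NONE)[0]
    for k in cs:
        if cv2.contourArea(k)<25: continue
        (u,v),r=cv2.minEnclosingCircle(k)
        M=cv2.moments(k); uc,vc=M['m10']/M['m00'],M['m01']/M['m00']
        p=ray(c,uc,vc,zt); print(name,'px',np.round([uc,vc,r],1),'xy',p[:2].round(4),'R mm',round(r/c[0]*(c[4][2]-zt)*1000,1))
box=np.zeros(d.shape,bool); box[80:345,140:440]=1
circ('terra',(hsv[...,0]<12)&(hsv[...,1]>130)&(hsv[...,2]>80)&box&(np.hypot(*(np.indices(d.shape)[::-1]-np.array([310,262])[:,None,None]))<75),.04)
for lo,hi in((.004,.02),(.028,.05),(.05,.1)): circ(f'z{lo}',(z>lo)&(z<hi)&box,hi if lo<.02 else (.04 if lo<.04 else .06))
print('table z',np.median(z[290:340,200:350]))
crop=cv2.resize(im[110:310,120:440],None,fx=2.5,fy=2.5,interpolation=cv2.INTER_CUBIC); cv2.imwrite('pics/crop0.png',crop)
```

```text
terra px [278.7 274.   15.6] xy [0.4437 0.102 ] R mm 37.6
terra px [340.2 255.1  21.2] xy [ 0.4887 -0.0458] R mm 51.0
z0.004 px [401.3 272.6  13.9] xy [ 0.447  -0.1951] R mm 33.9
z0.004 px [177.1 265.9  46.5] xy [0.4649 0.3516] R mm 113.5
z0.004 px [277.9 208.6  11.2] xy [0.6053 0.1064] R mm 27.3
z0.004 px [374.1 144.2  52.1] xy [ 0.7674 -0.1328] R mm 127.1
z0.004 px [409.7 104.3  14.3] xy [ 0.8696 -0.2234] R mm 34.9
z0.004 px [289.1  99.8  19.7] xy [0.8823 0.0796] R mm 47.9
z0.004 px [202.9 114.4  44.8] xy [0.8449 0.2959] R mm 109.2
z0.028 px [409.3 323.3  23.4] xy [ 0.3257 -0.2092] R mm 56.2
z0.028 px [286.1 282.7  14.5] xy [0.4229 0.0843] R mm 34.9
z0.028 px [408.2 269.1   8.7] xy [ 0.4545 -0.2089] R mm 21.0
z0.028 px [273.8 267.2  16.8] xy [0.46   0.1139] R mm 40.5
z0.028 px [340.6 255.2  22.7] xy [ 0.4885 -0.0466] R mm 54.4
z0.028 px [404.5 224.1   9.3] xy [ 0.5635 -0.2019] R mm 22.4
z0.028 px [406.4 193.4  16.5] xy [ 0.6389 -0.208 ] R mm 39.7
z0.028 px [383.5 156.6   5. ] xy [ 0.7306 -0.1534] R mm 12.1
z0.028 px [342.9 147.4   4.9] xy [ 0.7539 -0.0541] R mm 11.8
z0.028 px [404.7 102.1  37.9] xy [ 0.8683 -0.2079] R mm 91.0
z0.028 px [289.2  95.2  23.2] xy [0.8866 0.0783] R mm 55.7
z0.05 px [407.7 226.6   5.3] xy [ 0.555  -0.2065] R mm 12.5
z0.05 px [276.9 206.8  13.9] xy [0.6035 0.1056] R mm 32.9
z0.05 px [353.2 175.6  10.5] xy [ 0.679  -0.0777] R mm 24.7
z0.05 px [387.9  85.9   9.6] xy [ 0.9021 -0.1643] R mm 22.6
table z -0.0001851368180123547
```

View pics/crop0.png

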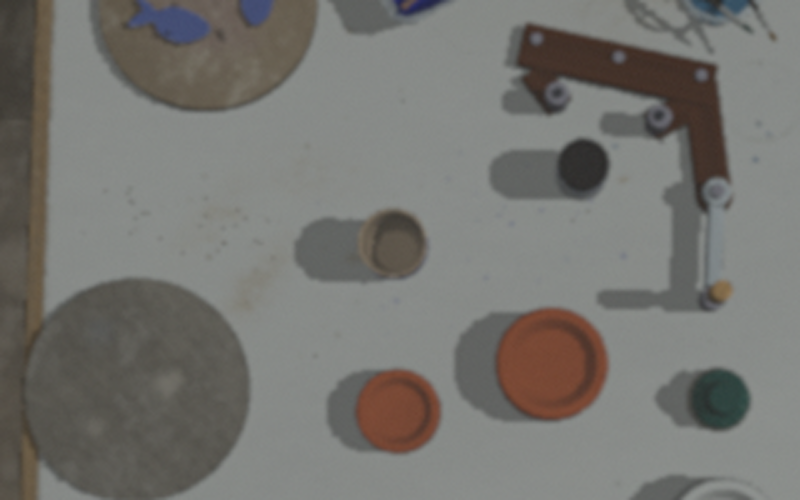

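The crop confirms it: the large terracotta dish at crop (552,363) is the mould, as the one at (398,410) is smaller. The plain grey disc at crop (138,390) is the bat. The pins are 102 mm apart, as specified.

That puts the jig at about (0.700,-0.094) with yaw -0.23, and stop_arm at about 1.33, so the mouth is clear. I'll go to the jar first.

```bash
cat > to.py <<'E'
import sys
from h import *
# args: x y z yaw -> remaining shift in tool axes from measured pose; prefix j: x,y in jig frame
a=sys.argv[1:]; s=observe(); r=s['ee_rot']; Rt=R.from_euler('xyz',r).as_matrix()
if a[0]=='j':
    a=a[1:]; t=-.2305; o=np.array([.7004,-.0939]); x,y=map(float,a[:2]); p=o+[x*np.cos(t)-y*np.sin(t),x*np.sin(t)+y*np.cos(t)]
else: p=np.array(a[:2],float)
p=np.r_[p,float(a[2])]; yaw=float(a[3]) if len(a)>3 else r[2]
dy=(yaw-r[2]+np.pi)%(2*np.pi)-np.pi
print('at',s['ee_pos'].round(4),r.round(3),'t',s['time'],'gap',s['finger_gap'],'linear',((p-s['ee_pos'])@Rt*1000).round(1),'twist',round(-np.degrees(dy),1))
E
python3 to.py .679 -.0777 .15 2.911
```

```text
at [0.2005 0.5383 0.1789] [-3.14  -0.     2.785] t 0.1 gap 0.09180519450161502 linear [-663.5 -410.    29.3] twist -7.2
```

```bash
python3 -m creep '[{"linear":[-53,-33,0],"twist":-7.2},{"linear":[-106,-66,0],"twist":-7.2},{"linear":[-159,-98,0],"twist":-7.2},{"linear":[-212,-131,0],"twist":-7.2},{"linear":[-265,-164,0],"twist":-7.2}]' -1; python3 to.py .679 -.0777 .15 2.911
```

```text
time: 0.72
ee_pos: [0.3925, 0.2907, 0.1794]
ee_rot: [-3.142, -0.0, 2.911]
contact_force: [0.3, 0.2, -0.0]
finger_gap: 0.0918
grasp_force: 0.0
at [0.3925 0.2907 0.1794] [-3.142 -0.     2.911] t 0.725 gap 0.09178757854381216 linear [-363.2 -293.1   29.4] twist -0.0
```

```bash
python3 -m creep '[{"linear":[-48,-39,0],"twist":0},{"linear":[-96,-78,0],"twist":0},{"linear":[-144,-117,0],"twist":0},{"linear":[-192,-155,0],"twist":0},{"linear":[-240,-194,0],"twist":0}]'; python3 -m creep '[{"linear":[-43,-35,0],"twist":0},{"linear":[-86,-70,0],"twist":0},{"linear":[-124,-99,0],"twist":0},{"linear":[-124,-99,0],"twist":0}]';python3 to.py .679 -.0777 .018 2.911
python3 - <<'E'
from h import *
s=observe();c=cam('wrist'); im,d=get_image('wrist'); cv2.imwrite('pics/w1.png',im); P=cloud(c,d); z=P[...,2]
for lo,hi,zt in((.03,.045,.04),(.052,.068,.06)):
    m=((z>lo)&(z<hi)).astype(np.uint8)
    for k in cv2.findContours(m,0,1)[0]:
        if cv2.contourArea(k)<300: continue
        (u,v),r=cv2.minEnclosingCircle(k); print(zt,[round(u),round(v),round(r)],ray(c,u,v,zt).round(4),r/c[0]*np.median(d[m>0]))
E
```

```text
time: 1.35
ee_pos: [0.5818, 0.047, 0.1793]
ee_rot: [3.141, -0.001, 2.91]
contact_force: [0.3, 0.8, 0.2]
finger_gap: 0.092
grasp_force: 0.0
time: 1.85
ee_pos: [0.6795, -0.0789, 0.1779]
ee_rot: [-3.141, -0.002, 2.907]
contact_force: [-0.1, 1.2, -0.4]
finger_gap: 0.0919
grasp_force: 0.0
at [ 0.6795 -0.0789  0.1779] [-3.141e+00 -2.000e-03  2.907e+00] t 1.85 gap 0.09190331997066727 linear [  0.5   1.1 159.9] twist -0.2
0.04 [228, 418, 34] [ 0.8854 -0.2338  0.04  ] 0.03036240748477969
0.04 [260, 286, 12] [ 0.733  -0.1513  0.04  ] 0.010548759466290468
0.04 [356, 285, 12] [ 0.7562 -0.0529  0.04  ] 0.010511334412306644
0.04 [189, 232, 13] [ 0.6598 -0.2052  0.04  ] 0.011981535852475121
0.04 [501, 99, 34] [0.6072 0.1135 0.04  ] 0.03092985802122822
0.04 [488, 101, 37] [0.6061 0.1011 0.04  ] 0.03318174667514623
0.04 [303, 13, 63] [ 0.4981 -0.0465  0.04  ] 0.057055398540522405
0.04 [110, 17, 24] [ 0.4622 -0.2095  0.04  ] 0.021434095524575404
0.06 [318, 228, 26] [ 0.6821 -0.0764  0.06  ] 0.024608022843683304
0.06 [504, 96, 43] [0.606  0.1062 0.06  ] 0.04094138895649539
```

View pics/w1.png

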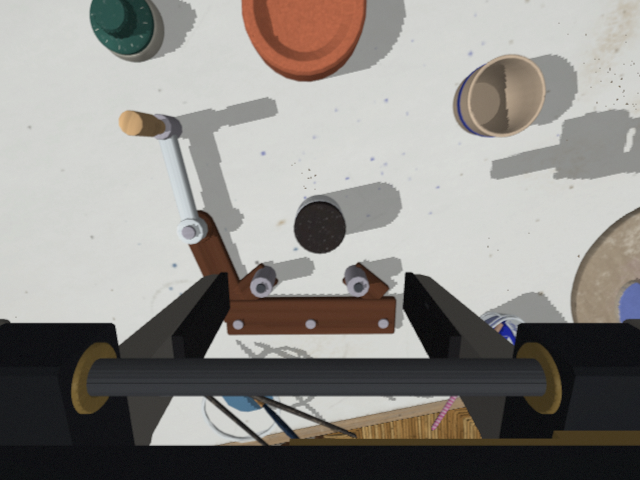

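The wrist view shows the jar lid at (318,228), clear of both pins at (260,286) and (356,285). The positions agree with the top view to 2–3 mm. I'll descend and grip.

```bash
sed -i 's/.7004,-.0939/.7016,-.0930/' to.py
python3 -m creep '[{"linear":[-1,2,55],"twist":0},{"linear":[-1,2,110],"twist":0},{"linear":[-1,2,145],"twist":0},{"linear":[-1,2,160],"twist":0},{"linear":[-1,2,160],"twist":0}]'
python3 -m creep '[{"linear":[0,0,0],"twist":0},{"linear":[0,0,0],"twist":0},{"linear":[0,0,0],"twist":0},{"linear":[0,0,0],"twist":0},{"linear":[0,0,0],"twist":0}]' 0.6
python3 -m creep '[{"linear":[0,0,-20],"twist":0},{"linear":[0,0,-60],"twist":0},{"linear":[0,0,-110],"twist":0},{"linear":[0,0,-120],"twist":0}]' ; python3 to.py .468 .352 .138
```

```text
time: 2.52
ee_pos: [0.6799, -0.0734, 0.0196]
ee_rot: [3.141, -0.001, 2.911]
contact_force: [-0.3, -0.8, 0.1]
finger_gap: 0.0915
grasp_force: 0.0
time: 3.15
ee_pos: [0.6807, -0.0747, 0.02]
ee_rot: [-3.141, 0.001, 2.91]
contact_force: [-0.7, -1.1, 1.4]
finger_gap: 0.0491
grasp_force: 30.0
time: 3.65
ee_pos: [0.6836, -0.075, 0.1461]
ee_rot: [-3.141, 0.009, 2.911]
contact_force: [-0.2, 0.1, -1.8]
finger_gap: 0.0487
grasp_force: 30.0
at [ 0.6836 -0.075   0.1461] [-3.141  0.009  2.911] t 3.65 gap 0.04872713408601672 linear [307.7 366.3   5. ] twist -0.0
```

```bash
python3 -m creep '[{"linear":[30,36,0],"twist":0},{"linear":[68,81,0],"twist":0},{"linear":[106,126,0],"twist":0},{"linear":[144,171,0],"twist":0},{"linear":[182,216,0],"twist":0}]'
python3 -m creep '[{"linear":[38,45,0],"twist":0},{"linear":[76,90,0],"twist":0},{"linear":[110,131,0],"twist":0},{"linear":[126,150,0],"twist":0},{"linear":[126,150,0],"twist":0}]'; python3 to.py .468 .352 .033
```

```text
time: 4.28
ee_pos: [0.551, 0.1792, 0.139]
ee_rot: [-3.141, -0.001, 2.91]
contact_force: [0.7, -0.5, -1.7]
finger_gap: 0.0488
grasp_force: 30.0
time: 4.9
ee_pos: [0.463, 0.3536, 0.139]
ee_rot: [-3.141, -0.001, 2.914]
contact_force: [0.5, -0.2, -0.6]
finger_gap: 0.0491
grasp_force: 30.0
at [0.463  0.3536 0.139 ] [-3.141e+00 -1.000e-03  2.914e+00] t 4.9 gap 0.0491141170495363 linear [ -5.4  -0.3 106. ] twist -0.0
```

```bash
python3 -m creep '[{"linear":[-5,0,45],"twist":0},{"linear":[-5,0,85],"twist":0},{"linear":[-5,0,100],"twist":0},{"linear":[-5,0,104],"twist":0},{"linear":[-5,0,106],"twist":0}]'
python3 -m creep '[{"linear":[0,0,0],"twist":0},{"linear":[0,0,1],"twist":0},{"linear":[0,0,1],"twist":0}]'
```

```text
time: 5.52
ee_pos: [0.4708, 0.3516, 0.0352]
ee_rot: [3.14, 0.002, 2.91]
contact_force: [0.0, 0.7, -1.1]
finger_gap: 0.049
grasp_force: 30.0
time: 5.9
ee_pos: [0.4696, 0.3515, 0.0331]
ee_rot: [3.141, 0.001, 2.911]
contact_force: [0.4, 0.3, -1.2]
finger_gap: 0.0491
grasp_force: 30.0
```

Still about 1–2 mm above the bat with no contact yet, so I'll ease down.

```bash
python3 -m creep '[{"linear":[0,0,1],"twist":0},{"linear":[0,0,2],"twist":0},{"linear":[0,0,2],"twist":0},{"linear":[0,0,2],"twist":0}]'
```

```text
time: 6.4
ee_pos: [0.4696, 0.3513, 0.031]
ee_rot: [3.142, 0.0, 2.911]
contact_force: [0.0, -0.5, 1.7]
finger_gap: 0.049
grasp_force: 30.0
```

```bash
python3 -m creep '[{"linear":[0,0,0],"twist":0},{"linear":[0,0,0],"twist":0},{"linear":[0,0,0],"twist":0},{"linear":[0,0,0],"twist":0}]' -0.6
python3 -m creep '[{"linear":[0,0,-40],"twist":0},{"linear":[0,0,-90],"twist":0},{"linear":[0,0,-100],"twist":0},{"linear":[0,0,-100],"twist":0}]' -0.6
python3 - <<'E'
from h import *
c=cam('top'); im,d=get_image('top'); cv2.imwrite('pics/top1.png',im); z=cloud(c,d)[...,2]
P=cloud(c,d); m=(np.hypot(P[...,0]-.468,P[...,1]-.352)<.09)
print('zmax near bat',np.percentile(z[m],[50,90,99]))
c=cam('wrist'); im,d=get_image('wrist'); P=cloud(c,d); z=P[...,2]; m=((z>.06)&(z<.08)).astype(np.uint8)
for k in cv2.findContours(m,0,1)[0]:
    if cv2.contourArea(k)>300:
        (u,v),r=cv2.minEnclosingCircle(k); print(ray(c,u,v,.071),r/c[0]*np.median(d[m>0]))
E
python3 to.py j -.30 0 .14
```

```text
time: 6.9
ee_pos: [0.4693, 0.3514, 0.0306]
ee_rot: [-3.142, -0.0, 2.911]
contact_force: [-0.8, -0.2, 0.3]
finger_gap: 0.0735
grasp_force: 0.0
time: 7.4
ee_pos: [0.4696, 0.3514, 0.1309]
ee_rot: [3.141, 0.001, 2.91]
contact_force: [0.0, 0.2, 0.0]
finger_gap: 0.0737
grasp_force: 0.0
zmax near bat [0.50391666 0.52757304 0.53184956]
[0.47043933 0.34983416 0.071     ] 0.024965286911585394
at [0.4683 0.3508 0.1288] [-3.14e+00 -2.00e-03  2.91e+00] t 7.5 gap 0.07359198865305715 linear [ -28.8 -378.7  -10.5] twist -0.0
```

The jar stands on the bat at (0.470,0.350), top at 71 mm. Next is the approach behind the mould.

```bash
python3 -m creep '[{"linear":[-4,-58,-10],"twist":0},{"linear":[-9,-118,-10],"twist":0},{"linear":[-14,-178,-10],"twist":0},{"linear":[-18,-238,-10],"twist":0},{"linear":[-23,-298,-10],"twist":0}]'
python3 -m creep '[{"linear":[-4,-58,0],"twist":0},{"linear":[-5,-80,0],"twist":0},{"linear":[-5,-80,0],"twist":0}]'
python3 to.py j -.30 0 .014 2.911
python3 - <<'E'
from h import *
t=-.2305
c=cam('wrist'); im,d=get_image('wrist'); cv2.imwrite('pics/w2.png',im)
c2=cam('top'); im2,d2=get_image('top')
for n,c,im in(('w',c,im),('t',c2,im2)):
    h=cv2.cvtColor(im,cv2.COLOR_BGR2HSV); m=((h[...,0]<12)&(h[...,1]>130)&(h[...,2]>80)).astype(np.uint8)
    for k in cv2.findContours(m,0,1)[0]:
        if cv2.contourArea(k)<600: continue
        (u,v),r=cv2.minEnclosingCircle(k); p=ray(c,u,v,.04)[:2]; q=p-[.7016,-.093]
        print(n,[round(u),round(v),round(r)],p,'jig',q@[np.cos(t),np.sin(t)],q@[-np.sin(t),np.cos(t)])
E
```

```text
time: 8.12
ee_pos: [0.4217, 0.0545, 0.1389]
ee_rot: [-3.141, -0.003, 2.911]
contact_force: [0.0, -0.3, -0.5]
finger_gap: 0.0735
grasp_force: 0.0
time: 8.5
ee_pos: [0.4089, -0.0237, 0.1392]
ee_rot: [3.141, -0.003, 2.907]
contact_force: [-0.9, 0.9, 0.4]
finger_gap: 0.0736
grasp_force: 0.0
at [ 0.4089 -0.0237  0.1392] [ 3.141e+00 -3.000e-03  2.907e+00] t 8.5 gap 0.07356360965997576 linear [ -1.2  -0.6 125.2] twist -0.2
w [314, 309, 56] [ 0.48325227 -0.04267111] jig -0.2240712904508173 -0.000886857547551858
w [455, 231, 46] [0.43857867 0.09771454] jig -0.2996364857318345 0.1255795849150929
t [340, 254, 21] [ 0.49133945 -0.04652851] jig -0.21531671791982096 -0.00279460587636404
```

```bash
python3 -m creep '[{"linear":[0,0,50],"twist":0},{"linear":[0,0,95],"twist":0},{"linear":[0,0,115],"twist":0},{"linear":[0,0,124],"twist":0},{"linear":[0,0,124],"twist":0}]'; python3 to.py j -.10 0 .014 2.911
```

```text
time: 9.22
ee_pos: [0.41, -0.0223, 0.0165]
ee_rot: [3.141, -0.001, 2.912]
contact_force: [-0.9, 0.7, -0.0]
finger_gap: 0.0736
grasp_force: 0.0
at [ 0.41   -0.0223  0.0165] [ 3.141e+00 -1.000e-03  2.912e+00] t 9.225 gap 0.07357653394093511 linear [-200.1   -2.4    2.4] twist 0.0
```

```bash
python3 -m creep '[{"linear":[-12,0,1],"twist":0},{"linear":[-22,0,1],"twist":0},{"linear":[-30,0,1],"twist":0},{"linear":[-38,0,1],"twist":0},{"linear":[-46,0,1],"twist":0}]'
python3 -m creep '[{"linear":[-10,0,0],"twist":0},{"linear":[-20,-1,0],"twist":0},{"linear":[-30,-1,0],"twist":0},{"linear":[-40,-1,0],"twist":0},{"linear":[-50,-1,0],"twist":0}]'
python3 -m creep '[{"linear":[-10,0,0],"twist":0},{"linear":[-20,0,0],"twist":0},{"linear":[-30,0,0],"twist":0},{"linear":[-40,0,0],"twist":0},{"linear":[-50,0,0],"twist":0}]'
python3 to.py j -.08 0 .014 2.911
python3 - <<'E'
from h import *
im,d=get_image('side'); cv2.imwrite('pics/side2.png',im[130:430,130:530])
E
```

```text
time: 9.85
ee_pos: [0.4554, -0.0337, 0.0157]
ee_rot: [3.142, -0.0, 2.91]
contact_force: [-0.3, 0.3, 0.1]
finger_gap: 0.0736
grasp_force: 0.0
time: 10.48
ee_pos: [0.5039, -0.0461, 0.0157]
ee_rot: [3.142, -0.0, 2.91]
contact_force: [0.4, -0.3, -0.2]
finger_gap: 0.0734
grasp_force: 0.0
time: 11.1
ee_pos: [0.5526, -0.0576, 0.0157]
ee_rot: [-3.142, -0.0, 2.91]
contact_force: [0.3, 0.2, -0.2]
finger_gap: 0.0735
grasp_force: 0.0
at [ 0.5526 -0.0576  0.0157] [-3.142 -0.     2.91 ] t 11.1 gap 0.07349838871269365 linear [-73.1  -0.4   1.7] twist -0.0
```

View pics/side2.png

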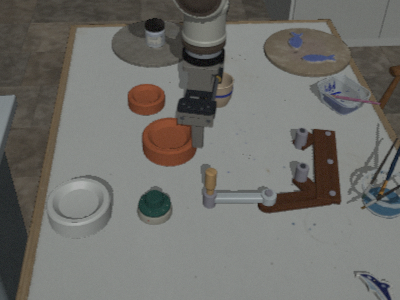

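Run:
```python
from h import *
c=cam('side'); print(ray(c,328,275,.016),ray(c,300,258,.04)); 
im,d=get_image('side'); P=cloud(c,d); print(P[250:300:6,300].round(3)); print('finger',P[240:282:6,327].round(3))
cv2.imwrite('pics/side3.png',cv2.resize(im[200:330,230:400],None,fx=4,fy=4,interpolation=cv2.INTER_CUBIC))
```

```text
[ 0.54959489 -0.05668488  0.016     ] [ 0.49504757 -0.02913119  0.04      ]
[[ 0.496 -0.003  0.04 ]
 [ 0.496 -0.01   0.029]
 [ 0.495 -0.028  0.029]
 [ 0.494 -0.043  0.026]
 [ 0.493 -0.064  0.028]
 [ 0.492 -0.094  0.04 ]
 [ 0.492 -0.1    0.03 ]
 [ 0.492 -0.1    0.014]
 [ 0.491 -0.101 -0.002]]
finger [[ 0.536 -0.151  0.18 ]
 [ 0.536 -0.149  0.165]
 [ 0.537 -0.144  0.148]
 [ 0.541 -0.108  0.104]
 [ 0.541 -0.11   0.091]
 [ 0.542 -0.107  0.074]
 [ 0.542 -0.106  0.058]]
```

View pics/side3.png

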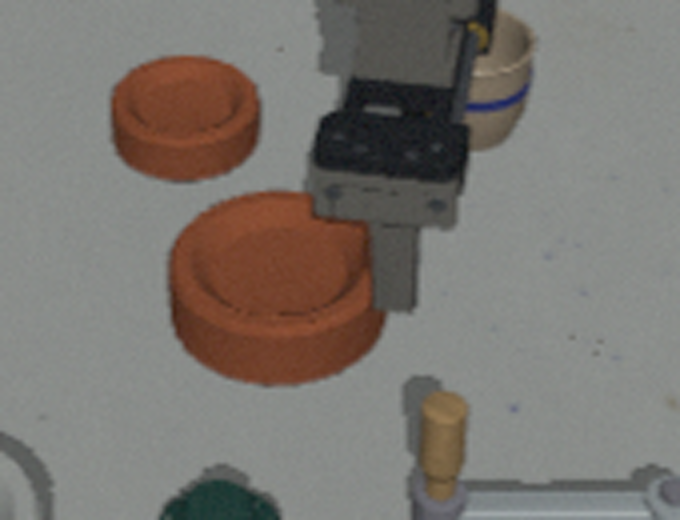

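Run:
```python
from h import *
s=observe(); print(s['ee_pos'],s['ee_rot'],s['joint_positions'].round(3),s['contact_force'])
Rt=R.from_euler('xyz',s['ee_rot']).as_matrix()
c=cam('side'); m=c[5]; K=np.array([[c[0],0,m['cx']],[0,c[0],m['cy']],[0,0,1.]])
for off in ([0,-.037,0],[0,-.055,0],[0,-.055,-.04],[0,-.055,-.019]):
    p=s['ee_pos']+Rt@np.array(off); print(off,p.round(4),cv2.projectPoints(p[None],np.array(m['rvec'],float),np.array(m['tvec'],float),K,None)[0].ravel())
c=cam('wrist'); im,d=get_image('wrist'); P=cloud(c,d); print('wrist z stats',np.percentile(P[:200][...,2],[5,25,50,75,95]).round(3))
h=cv2.cvtColor(im,cv2.COLOR_BGR2HSV); mk=(h[...,0]<12)&(h[...,1]>130)&(h[...,2]>80)&(d>0); print(mk.sum(),np.percentile(P[mk],[2,50,98],axis=0).round(3))
cv2.imwrite('pics/w3.png',im)
```

```text
[ 0.55306904 -0.05783823  0.01588501] [-3.14148263e+00  9.08981233e-04  2.91042502e+00] [-0.322  0.296  1.783 -0.     1.062 -1.661] [-1.07469478  0.16514045  0.10053139]
[0, -0.037, 0] [ 0.5446 -0.0939  0.0159] [327.08857234 287.90294441]
[0, -0.055, 0] [ 0.5405 -0.1114  0.0159] [325.72595902 294.25782221]
[0, -0.055, -0.04] [ 0.5404 -0.1114  0.0559] [326.14338776 278.82799101]
[0, -0.055, -0.019] [ 0.5405 -0.1114  0.0349] [325.92169798 287.02252968]
wrist z stats [-0.002 -0.001 -0.     0.026  0.038]
48218 [[ 0.441 -0.091  0.014]
 [ 0.477 -0.028  0.029]
 [ 0.536  0.123  0.04 ]]
```

View pics/w3.png

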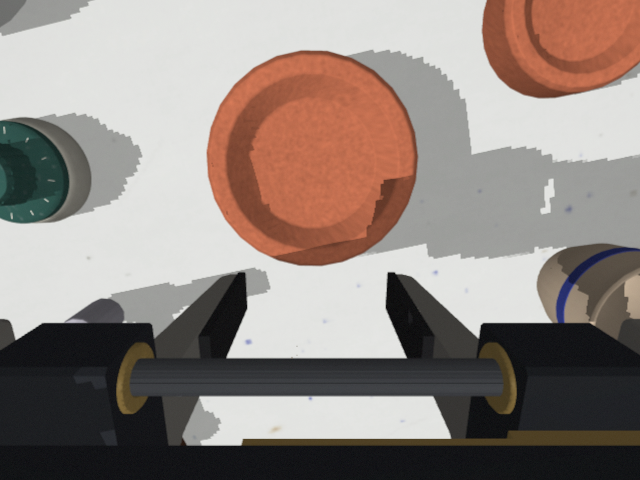

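The wrist view shows the mould at (312,158) unmoved, with the fingertips at (240,280) and (392,280) already past it. The side view puts the finger end near z = 55 mm, while the reported TCP is at 16 mm. I'll measure the actual fingertip in the wrist depth.

```bash
python3 - <<'E'
from h import *
s=observe(); c=cam('wrist'); im,d=get_image('wrist'); P=cloud(c,d)
Rt=R.from_euler('xyz',s['ee_rot']).as_matrix(); Q=(P-s['ee_pos'])@Rt*1000
for u,v in((242,280),(240,290),(225,310),(215,340),(394,280),(400,300),(425,340)): print((u,v),d[v,u],'tool mm',Q[v,u].round(1))
E
python3 -m creep '[{"linear":[-10,0,0],"twist":0},{"linear":[-20,0,0],"twist":0},{"linear":[-20,0,0],"twist":0}]'
python3 -m creep '[{"linear":[0,0,3],"twist":0},{"linear":[0,0,6],"twist":0},{"linear":[0,0,9],"twist":0},{"linear":[0,0,10],"twist":0},{"linear":[0,0,10],"twist":0}]'
```

```text
(242, 280) 0.17353533 tool mm [  8.2 -36.3 -41.4]
(240, 290) 0.16952133 tool mm [  5.  -36.4 -46.5]
(225, 310) 0.14206266 tool mm [  8.  -36.6 -74.1]
(215, 340) 0.12642755 tool mm [  4.6 -36.1 -91.2]
(394, 280) 0.16977109 tool mm [  9.6  38.5 -45. ]
(400, 300) 0.15182905 tool mm [  7.8  37.1 -64.1]
(425, 340) 0.12016164 tool mm [  8.   38.1 -96.8]
time: 11.68
ee_pos: [0.5724, -0.0624, 0.0159]
ee_rot: [-3.142, 0.001, 2.91]
contact_force: [-0.7, -0.5, 0.1]
finger_gap: 0.0732
grasp_force: 0.0
time: 12.3
ee_pos: [0.5713, -0.062, 0.0056]
ee_rot: [3.142, -0.0, 2.91]
contact_force: [-0.1, -0.4, -0.3]
finger_gap: 0.0736
grasp_force: 0.0
```

The fingers really end about 40 mm above the reported TCP, so the mould was passed over untouched. I'll go back behind it and work with TCP z near -0.024, so the fingertips are at about 16 mm, watching the force on the way down.

```bash
python3 to.py j -.30 0 .04 2.911
python3 -m creep '[{"linear":[0,0,-35],"twist":0},{"linear":[60,0,-35],"twist":0},{"linear":[120,0,-35],"twist":0},{"linear":[167,0,-35],"twist":0},{"linear":[167,0,-35],"twist":0}]'
python3 -m creep '[{"linear":[0,0,30],"twist":0},{"linear":[0,0,50],"twist":0},{"linear":[0,0,58],"twist":0},{"linear":[0,0,64],"twist":0},{"linear":[0,0,64],"twist":0}]'; python3 to.py j -.30 0 -.024 2.911
```

```text
at [ 0.5713 -0.062   0.0056] [ 3.142 -0.     2.91 ] t 12.3 gap 0.07357729970546704 linear [166.1  -0.5 -34.4] twist -0.0
time: 12.92
ee_pos: [0.4053, -0.0224, 0.0395]
ee_rot: [3.141, -0.003, 2.911]
contact_force: [0.9, -0.3, 0.9]
finger_gap: 0.0735
grasp_force: 0.0
time: 13.55
ee_pos: [0.4094, -0.024, -0.0231]
ee_rot: [-3.142, 0.0, 2.91]
contact_force: [0.8, 0.0, 0.7]
finger_gap: 0.0736
grasp_force: 0.0
at [ 0.4094 -0.024  -0.0231] [-3.142  0.     2.91 ] t 13.55 gap 0.0736362634226798 linear [-0.3 -0.5  0.9] twist -0.0
```

Negative TCP z works with no contact. Now push.

```bash
python3 -m creep '[{"linear":[-12,0,0],"twist":0},{"linear":[-22,0,0],"twist":0},{"linear":[-30,0,0],"twist":0},{"linear":[-38,0,0],"twist":0},{"linear":[-46,0,0],"twist":0}]'
python3 -m creep '[{"linear":[-8,0,0],"twist":0},{"linear":[-16,0,0],"twist":0},{"linear":[-24,0,0],"twist":0},{"linear":[-32,0,0],"twist":0},{"linear":[-40,0,0],"twist":0}]'
python3 - <<'E'
from h import *
t=-.2305
c=cam('wrist'); im,d=get_image('wrist'); cv2.imwrite('pics/w4.png',im); P=cloud(c,d)
c=cam('side'); im,d=get_image('side'); P=cloud(c,d); h=cv2.cvtColor(im,cv2.COLOR_BGR2HSV)
mk=(h[...,0]<12)&(h[...,1]>130)&(h[...,2]>80)&(P[...,1]<.04)&(P[...,2]>.01)&(P[...,0]>.3)&(P[...,0]<.8)
q=(P[mk][:,:2]-[.7016,-.093])@np.array([[np.cos(t),-np.sin(t)],[np.sin(t),np.cos(t)]]); print(mk.sum(),np.percentile(q,[1,50,99],axis=0),'zmax',np.percentile(P[mk][:,2],98))
E
python3 to.py j -.08 0 -.024 2.911
```

```text
time: 14.18
ee_pos: [0.453, -0.034, -0.0237]
ee_rot: [3.141, -0.003, 2.911]
contact_force: [-3.6, 1.0, 2.7]
finger_gap: 0.0737
grasp_force: 2.4
time: 14.8
ee_pos: [0.493, -0.0436, -0.0235]
ee_rot: [3.142, -0.0, 2.91]
contact_force: [-0.9, 0.4, -1.1]
finger_gap: 0.0732
grasp_force: 1.5
1859 [[-0.19928772 -0.05669863]
 [-0.15582037 -0.01602651]
 [-0.10853653  0.04489508]] zmax 0.04211911952472038
at [ 0.4941 -0.0439 -0.0229] [-3.142e+00  2.000e-03  2.910e+00] t 14.9 gap 0.07360835915527465 linear [-133.2   -0.2    1.4] twist -0.0
```

The mould is following the fingers (centre at about jig x -0.163). Continue.

```bash
python3 -m creep '[{"linear":[-8,0,0],"twist":0},{"linear":[-18,0,0],"twist":0},{"linear":[-28,0,0],"twist":0},{"linear":[-38,0,0],"twist":0},{"linear":[-48,0,0],"twist":0}]'
python3 -m creep '[{"linear":[-10,0,0],"twist":0},{"linear":[-20,0,0],"twist":0},{"linear":[-30,0,0],"twist":0},{"linear":[-40,0,0],"twist":0},{"linear":[-50,0,0],"twist":0}]'
python3 -m creep '[{"linear":[-8,0,0],"twist":0},{"linear":[-16,0,0],"twist":0},{"linear":[-24,0,0],"twist":0},{"linear":[-32,0,0],"twist":0},{"linear":[-38,0,0],"twist":0}]'
python3 to.py j -.051 0 -.024 2.911
python3 - <<'E'
from h import *
c=cam('wrist'); im,d=get_image('wrist'); cv2.imwrite('pics/w5.png',im)
E
```

```text
time: 15.52
ee_pos: [0.54, -0.0547, -0.0232]
ee_rot: [-3.142, -0.0, 2.91]
contact_force: [-3.7, 0.6, 1.5]
finger_gap: 0.0734
grasp_force: 2.5
time: 16.15
ee_pos: [0.5887, -0.0661, -0.0233]
ee_rot: [-3.142, 0.0, 2.911]
contact_force: [-3.2, 1.5, 2.1]
finger_gap: 0.0735
grasp_force: 2.5
time: 16.77
ee_pos: [0.6255, -0.0747, -0.0233]
ee_rot: [-3.142, 0.0, 2.91]
contact_force: [-3.5, 1.2, 2.2]
finger_gap: 0.0734
grasp_force: 2.7
at [ 0.6255 -0.0747 -0.0233] [-3.142  0.     2.91 ] t 16.775 gap 0.07336299993410003 linear [-27.2  -0.4   0.7] twist -0.0
```

View pics/w5.png

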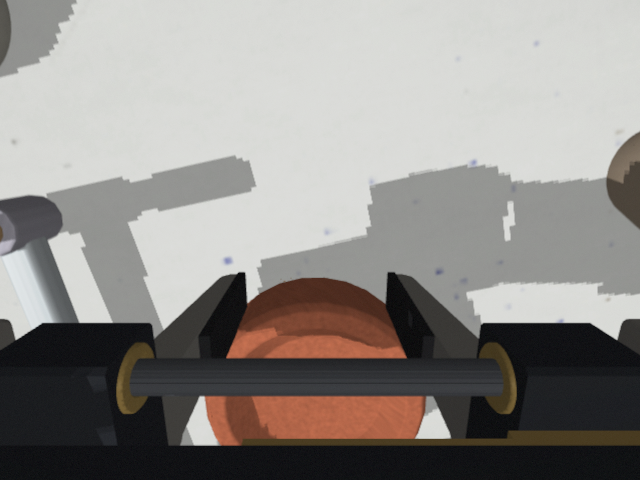

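The mould sits cradled between the fingers at (240,285) and (392,285), and the stop arm is clear at the left. I'll push slowly until the force rises at the pins.

```bash
python3 -m creep '[{"linear":[-6,0,0],"twist":0},{"linear":[-12,0,0],"twist":0},{"linear":[-16,0,0],"twist":0},{"linear":[-20,0,0],"twist":0},{"linear":[-22,0,0],"twist":0}]'
python3 -m creep '[{"linear":[-1,0,0],"twist":0},{"linear":[-2,0,0],"twist":0},{"linear":[-2,0,0],"twist":0}]'
python3 to.py j -.051 0 -.024 2.911
```

```text
time: 17.45
ee_pos: [0.6465, -0.0797, -0.0234]
ee_rot: [-3.142, -0.0, 2.91]
contact_force: [-3.1, 0.9, 0.6]
finger_gap: 0.0738
grasp_force: 2.3
time: 17.82
ee_pos: [0.6484, -0.0801, -0.0234]
ee_rot: [3.142, 0.0, 2.91]
contact_force: [-1.9, 1.3, -1.1]
finger_gap: 0.0731
grasp_force: 1.9
at [ 0.6484 -0.0801 -0.0234] [3.142 0.    2.91 ] t 17.825 gap 0.0731299733700021 linear [-3.7 -0.4  0.6] twist -0.0
```

```bash
python3 -m creep '[{"linear":[-1,0,0],"twist":0},{"linear":[-2,0,0],"twist":0},{"linear":[-2,0,0],"twist":0}]'
python3 -m creep '[{"linear":[-1,0,0],"twist":0},{"linear":[-1.5,0,0],"twist":0},{"linear":[-1.5,0,0],"twist":0}]'
```

```text
time: 18.2
ee_pos: [0.6504, -0.0806, -0.0234]
ee_rot: [3.142, 0.0, 2.91]
contact_force: [-2.1, 0.4, -1.5]
finger_gap: 0.0735
grasp_force: 1.8
time: 18.58
ee_pos: [0.6518, -0.0809, -0.0234]
ee_rot: [3.142, 0.0, 2.91]
contact_force: [-0.7, 0.8, -1.3]
finger_gap: 0.0737
grasp_force: 1.8
```

```bash
python3 -m creep '[{"linear":[-1,0,0],"twist":0},{"linear":[-2,0,0],"twist":0},{"linear":[-2,0,0],"twist":0}]'
python3 -m creep '[{"linear":[-0.5,0,0],"twist":0},{"linear":[-1,0,0],"twist":0},{"linear":[-1,0,0],"twist":0}]'
python3 - <<'E'
from h import *
t=-.2305
c=cam('top'); im,d=get_image('top'); cv2.imwrite('pics/top2.png',im[100:300,250:450])
c=cam('side'); im,d=get_image('side'); P=cloud(c,d); h=cv2.cvtColor(im,cv2.COLOR_BGR2HSV)
mk=(h[...,0]<12)&(h[...,1]>130)&(h[...,2]>80)&(P[...,1]<.04)&(P[...,2]>.01)&(P[...,0]>.6)&(P[...,0]<.8)
q=(P[mk][:,:2]-[.7016,-.093])@np.array([[np.cos(t),-np.sin(t)],[np.sin(t),np.cos(t)]]); print(mk.sum(),np.percentile(q,[1,50,99],axis=0))
cv2.imwrite('pics/side5.png',cv2.resize(im[210:370,300:500],None,fx=4,fy=3.75,interpolation=cv2.INTER_CUBIC))
E
```

```text
time: 18.95
ee_pos: [0.6538, -0.0814, -0.0233]
ee_rot: [3.142, 0.0, 2.91]
contact_force: [-1.3, 0.6, -1.2]
finger_gap: 0.0735
grasp_force: 1.5
time: 19.32
ee_pos: [0.6547, -0.0816, -0.0233]
ee_rot: [-3.142, 0.0, 2.91]
contact_force: [-1.5, 0.7, -0.8]
finger_gap: 0.0735
grasp_force: 1.6
1579 [[-0.03369427 -0.05702197]
 [ 0.01090157 -0.01814921]
 [ 0.05266347  0.04605729]]
```

View pics/side5.png

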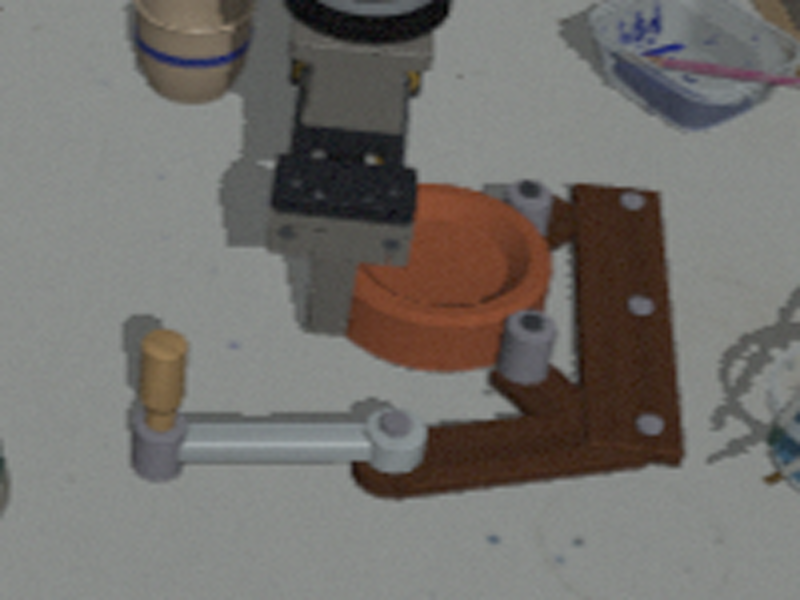

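The side crop shows the mould at (450,260), all but touching both pins at (530,200) and (525,330). Small steps until there is real force.

```bash
python3 -m creep '[{"linear":[-1,0,0],"twist":0},{"linear":[-1.5,0,0],"twist":0},{"linear":[-1.5,0,0],"twist":0}]'
python3 -m creep '[{"linear":[-1,0,0],"twist":0},{"linear":[-1.5,0,0],"twist":0},{"linear":[-1.5,0,0],"twist":0}]'
```

```text
time: 19.8
ee_pos: [0.6556, -0.0819, -0.0234]
ee_rot: [-3.141, -0.001, 2.911]
contact_force: [-5.4, 0.1, 1.2]
finger_gap: 0.0733
grasp_force: 2.7
time: 20.18
ee_pos: [0.6558, -0.0819, -0.0235]
ee_rot: [-3.141, -0.004, 2.911]
contact_force: [-9.7, 1.0, 3.9]
finger_gap: 0.0738
grasp_force: 4.9
```

Seated against the pins (about 10 N and no more motion). Back off, rise, and look for the handle.

```bash
python3 -m creep '[{"linear":[10,0,0],"twist":0},{"linear":[30,0,0],"twist":0},{"linear":[50,0,0],"twist":0},{"linear":[50,0,-60],"twist":0},{"linear":[50,0,-120],"twist":0}]'
python3 -m creep '[{"linear":[20,-30,-50],"twist":0},{"linear":[20,-60,-50],"twist":0},{"linear":[20,-60,-50],"twist":0}]'
cat > meas.py <<'E'
from h import *
t=-.2305; J=lambda p:((p[:2]-[.7016,-.093])@np.array([[np.cos(t),-np.sin(t)],[np.sin(t),np.cos(t)]])).round(4)
for n in ('top','wrist'):
    c=cam(n); im,d=get_image(n); P=cloud(c,d); cv2.imwrite(f'pics/m_{n}.png',im); z=P[...,2]; h=cv2.cvtColor(im,cv2.COLOR_BGR2HSV)
    roi=(P[...,0]>.45)&(P[...,0]<.8)&(P[...,1]<0)&(P[...,1]>-.3)
    for nm,mk,zt,a in(('mould',(h[...,0]<12)&(h[...,1]>130)&(h[...,2]>80)&(z>.03)&(z<.05),.04,150),('handle',(z>.082)&(z<.1),.09,5),('pin',(z>.034)&(z<.046)&(h[...,1]<90),.04,20)):
        for k in cv2.findContours((mk&roi).astype(np.uint8),0,1)[0]:
            if cv2.contourArea(k)<a: continue
            (u,v),r=cv2.minEnclosingCircle(k); p=ray(c,u,v,zt); print(n,nm,[round(u),round(v),round(r)],p.round(4),'jig',J(p))
E
python3 meas.py; python3 to.py .556 -.206 .02 2.911
```

```text
time: 20.8
ee_pos: [0.6091, -0.0709, 0.0983]
ee_rot: [3.141, 0.002, 2.91]
contact_force: [1.2, 0.1, 0.1]
finger_gap: 0.0739
grasp_force: 0.0
time: 21.18
ee_pos: [0.5766, -0.1266, 0.1483]
ee_rot: [-3.141, 0.005, 2.908]
contact_force: [-0.1, 0.5, -0.8]
finger_gap: 0.0738
grasp_force: 0.0
top mould [354, 163, 19] [ 0.7147 -0.081   0.04  ] jig [0.01   0.0147]
top handle [407, 227, 3] [ 0.5505 -0.1993  0.09  ] jig [-0.1228 -0.138 ]
top pin [411, 268, 5] [ 0.4582 -0.2159  0.04  ] jig [-0.2089 -0.1753]
top pin [343, 148, 5] [ 0.7536 -0.0543  0.04  ] jig [0.0418 0.0496]
wrist mould [355, 324, 44] [ 0.6795 -0.1093  0.04  ] jig [-0.0178 -0.0209]
wrist handle [214, 240, 13] [ 0.5555 -0.2013  0.09  ] jig [-0.1175 -0.1388]
wrist pin [253, 326, 7] [ 0.6586 -0.2079  0.04  ] jig [-0.0156 -0.1216]
wrist pin [229, 226, 13] [ 0.5557 -0.2016  0.04  ] jig [-0.1172 -0.1391]
at [ 0.576  -0.1244  0.1466] [3.141e+00 1.000e-03 2.910e+00] t 21.275 gap 0.07375767326528096 linear [  0.8 -84.1 126.6] twist -0.1
```

```bash
python3 -m creep '[{"linear":[2,-50,0],"twist":0},{"linear":[2,-80,0],"twist":0},{"linear":[2,-80,50],"twist":0},{"linear":[2,-80,100],"twist":0},{"linear":[2,-80,126],"twist":0}]'
python3 -m creep '[{"linear":[0,0,0],"twist":0},{"linear":[0,0,0],"twist":0},{"linear":[0,0,0],"twist":0},{"linear":[0,0,0],"twist":0},{"linear":[0,0,0],"twist":0}]' 0.7
python3 -m creep '[{"linear":[0,0,0],"twist":0},{"linear":[0,0,0],"twist":0}]' 0.7
python3 to.py j -.016 -.123 .02 2.911
```

```text
time: 21.9
ee_pos: [0.5537, -0.1997, 0.0167]
ee_rot: [3.14, -0.005, 2.911]
contact_force: [-0.4, 0.2, -0.0]
finger_gap: 0.0734
grasp_force: 0.0
time: 22.52
ee_pos: [0.5558, -0.2023, 0.0213]
ee_rot: [-3.141, 0.001, 2.91]
contact_force: [-0.6, 0.0, 0.5]
finger_gap: 0.0258
grasp_force: 0.0
time: 22.78
ee_pos: [0.5554, -0.2024, 0.0211]
ee_rot: [-3.141, 0.0, 2.91]
contact_force: [-1.8, -1.0, 3.5]
finger_gap: 0.0188
grasp_force: 30.0
at [ 0.5554 -0.2024  0.0211] [-3.141  0.     2.91 ] t 22.775 gap 0.01881927506794164 linear [-101.3   17.     1.1] twist -0.0
```

```bash
python3 -c "
import numpy as np
r=105;a0=2.007+1.298
for q in [1.2,1.05,.9,.75,.6,.45,.3,.2,.1,.05,0,-.03]:
  a=2.007+q; print(q,round(-r*(np.cos(a)-np.cos(a0)),1),round(r*(np.sin(a)-np.sin(a0)),1))"
```

```text
1.2 1.2 10.2
1.05 1.0 26.0
0.9 -1.5 41.5
0.75 -6.3 56.5
0.6 -13.3 70.6
0.45 -22.3 83.5
0.3 -33.1 94.9
0.2 -41.2 101.5
0.1 -50.0 107.3
0.05 -54.5 109.9
0 -59.2 112.2
-0.03 -62.1 113.5
```

```bash
python3 -m creep '[{"linear":[1.2,10.2,0],"twist":0},{"linear":[1,26,0],"twist":0},{"linear":[-1.5,41.5,0],"twist":0},{"linear":[-6.3,56.5,0],"twist":0},{"linear":[-13.3,70.6,0],"twist":0}]'
python3 -m creep '[{"linear":[-9,12.9,0],"twist":0},{"linear":[-19.8,24.3,0],"twist":0},{"linear":[-27.9,30.9,0],"twist":0},{"linear":[-36.7,36.7,0],"twist":0},{"linear":[-36.7,36.7,0],"twist":0}]'; python3 to.py j -.0603 -.028 .02
```

```text
time: 23.4
ee_pos: [0.5833, -0.1369, 0.0207]
ee_rot: [-3.14, -0.003, 2.909]
contact_force: [-6.4, -5.0, 4.5]
finger_gap: 0.0194
grasp_force: 30.0
time: 24.02
ee_pos: [0.6285, -0.1094, 0.0206]
ee_rot: [-3.141, -0.001, 2.91]
contact_force: [-1.9, -2.9, 1.1]
finger_gap: 0.0192
grasp_force: 30.0
at [ 0.6285 -0.1094  0.0206] [-3.141e+00 -1.000e-03  2.910e+00] t 24.025 gap 0.01922599888172029 linear [-7.1  4.7  0.6] twist -0.0
```

Nearly in (q ≈ 0.1). Close the last bit slowly, watching the force.

```bash
python3 -m creep '[{"linear":[-2.3,1.3,0],"twist":0},{"linear":[-4.5,2.6,0],"twist":0},{"linear":[-6,3.3,0],"twist":0},{"linear":[-7,3.8,0],"twist":0},{"linear":[-7,3.8,0],"twist":0}]'
python3 -m creep '[{"linear":[-1,0.5,0],"twist":0},{"linear":[-2,1,0],"twist":0},{"linear":[-2,1,0],"twist":0}]'
python3 to.py j -.0603 -.028 .02
```

```text
time: 24.65
ee_pos: [0.6349, -0.1077, 0.0205]
ee_rot: [-3.14, -0.003, 2.909]
contact_force: [-5.1, -4.2, 3.9]
finger_gap: 0.0192
grasp_force: 30.0
time: 25.02
ee_pos: [0.6371, -0.1073, 0.0205]
ee_rot: [-3.14, -0.003, 2.91]
contact_force: [-5.6, -4.0, 4.1]
finger_gap: 0.0191
grasp_force: 30.0
at [ 0.6371 -0.1073  0.0205] [-3.14e+00 -3.00e-03  2.91e+00] t 25.025 gap 0.019103958327823044 linear [0.8 0.7 0.5] twist -0.0
```

```bash
python3 -m creep '[{"linear":[-1,0.5,0],"twist":0},{"linear":[-1.5,0.7,0],"twist":0},{"linear":[-1.5,0.7,0],"twist":0}]'
python3 -m creep '[{"linear":[-1,0.5,0],"twist":0},{"linear":[-1.5,0.7,0],"twist":0},{"linear":[-1.5,0.7,0],"twist":0}]'
python3 -m creep '[{"linear":[-1,0.5,0],"twist":0},{"linear":[-1.5,0.7,0],"twist":0},{"linear":[-1.5,0.7,0],"twist":0}]'
```

```text
time: 25.4
ee_pos: [0.6385, -0.1071, 0.0205]
ee_rot: [-3.14, -0.003, 2.909]
contact_force: [-6.1, -4.3, 3.6]
finger_gap: 0.0191
grasp_force: 30.0
time: 25.78
ee_pos: [0.6385, -0.107, 0.0205]
ee_rot: [-3.139, -0.007, 2.91]
contact_force: [-12.2, -5.3, 7.3]
finger_gap: 0.0195
grasp_force: 30.0
time: 26.15
ee_pos: [0.6386, -0.107, 0.0204]
ee_rot: [-3.138, -0.01, 2.91]
contact_force: [-16.7, -6.9, 11.9]
finger_gap: 0.0194
grasp_force: 30.0
```

Firm stop with rising force: the roller is on the mould and the mould is on the pins. Relax, release, rise and check.

```bash
python3 -m creep '[{"linear":[1.2,-0.6,0],"twist":0},{"linear":[2.2,-1,0],"twist":0},{"linear":[2.2,-1,0],"twist":0}]'
python3 -m creep '[{"linear":[0,0,0],"twist":0},{"linear":[0,0,0],"twist":0},{"linear":[0,0,0],"twist":0}]' -0.2
python3 -m creep '[{"linear":[0,0,-30],"twist":0},{"linear":[0,0,-80],"twist":0},{"linear":[30,0,-130],"twist":0},{"linear":[80,0,-150],"twist":0},{"linear":[80,0,-150],"twist":0}]'
python3 -m creep '[{"linear":[55,0,0],"twist":0},{"linear":[110,0,0],"twist":0},{"linear":[130,0,0],"twist":0},{"linear":[130,0,0],"twist":0}]'
sed -i "s/(z>.082)&(z<.1)/(z>.08)\&(z<.1)/" meas.py; python3 meas.py
python3 - <<'E'
import cv2
im=cv2.imread('pics/m_top.png'); cv2.imwrite('pics/final.png',cv2.resize(im[110:310,120:440],None,fx=2.5,fy=2.5,interpolation=cv2.INTER_CUBIC))
E
```

```text
time: 26.52
ee_pos: [0.6387, -0.107, 0.0205]
ee_rot: [-3.139, -0.004, 2.91]
contact_force: [-8.4, -5.8, 5.0]
finger_gap: 0.019
grasp_force: 30.0
time: 26.9
ee_pos: [0.6412, -0.1055, 0.0206]
ee_rot: [3.141, 0.0, 2.911]
contact_force: [0.7, -0.2, 0.1]
finger_gap: 0.0469
grasp_force: 0.0
time: 27.52
ee_pos: [0.562, -0.0867, 0.1725]
ee_rot: [-3.142, 0.002, 2.911]
contact_force: [0.5, -0.5, -0.8]
finger_gap: 0.0552
grasp_force: 0.0
time: 28.02
ee_pos: [0.4366, -0.0577, 0.1705]
ee_rot: [3.141, 0.0, 2.91]
contact_force: [0.4, -0.4, 0.5]
finger_gap: 0.0554
grasp_force: 0.0
top mould [360, 168, 21] [ 0.7013 -0.0946  0.04  ] jig [ 0.0001 -0.0016]
top handle [367, 191, 4] [ 0.6352 -0.1077  0.09  ] jig [-0.0612 -0.0295]
top pin [410, 268, 6] [ 0.4584 -0.2133  0.04  ] jig [-0.2093 -0.1727]
top pin [383, 156, 5] [ 0.7308 -0.1532  0.04  ] jig [ 0.0422 -0.0519]
top pin [343, 148, 5] [ 0.7536 -0.0543  0.04  ] jig [0.0418 0.0496]
wrist mould [299, 426, 13] [ 0.6672 -0.1315  0.04  ] jig [-0.0247 -0.0454]
wrist mould [352, 422, 34] [ 0.6758 -0.0705  0.04  ] jig [-0.0302  0.016 ]
wrist handle [314, 431, 11] [ 0.6323 -0.1053  0.09  ] jig [-0.0646 -0.0278]
wrist pin [234, 430, 6] [ 0.6566 -0.207   0.04  ] jig [-0.0178 -0.1212]
wrist pin [308, 400, 4] [ 0.6355 -0.1137  0.04  ] jig [-0.0596 -0.0353]
```

View pics/final.png

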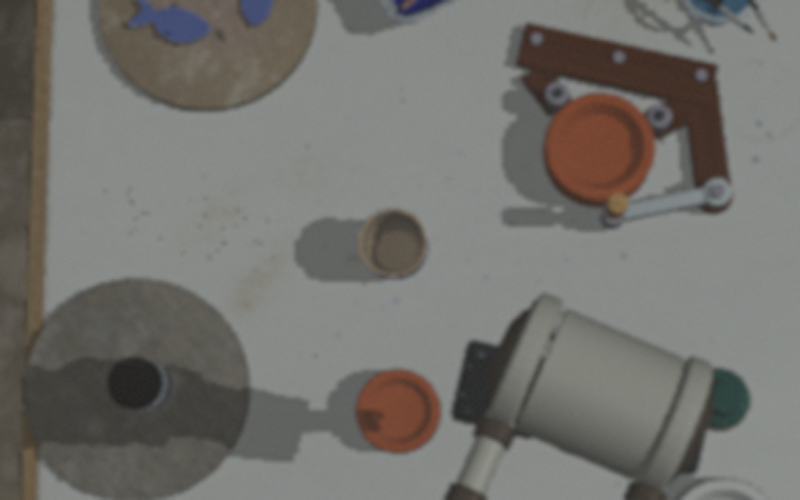

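The final view shows the mould at (600,148) against both pins, the roller at (613,215) on it, the jar standing on the bat at (135,383), and the cup and timer in place. In the top view the mould is about 1 mm from its seat. Handing in.

```bash
python3 -c "
from plant import finish_job
print(finish_job())"
```

```text
the job is handed in; nothing more can be done
None
```

The job is handed in at about 28 s of the 72 s (no verdict was returned): the jar stands on the bat, the mould is against both pins about 1 mm from its seat, the stop roller is on the mould, and the cup and timer look untouched; the fingers really end about 40 mm above the reported TCP, so my first push passed over the mould and I repeated it lower.

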